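# Put away the stone setter's bench

### The job

Clear the mixed tools off the stone setter's bench: lay the two gravers flat in the long grey tray, side by side along its length; put the large felt wheel in the large white dish and the small felt wheel in the small white dish, both flat with the hub up; and set the gem box flat in the square grey tray. Keep the gem box upright all the time, and leave the ball vise where it stands.

Things in the scene. Friction and masses are not known exactly. Their poses are not given: they have to be found in the camera images.
- graver_a: Graver lying flat: wooden handle with a bulb at the rear, thin square steel blade in front; 114 mm long, 40 g. Origin on the underside at mid-length; x from handle to tip, z up. Bulb x -57..-35 mm, 22 wide, 21 high; neck x -35..+3 mm, 15 wide, 18 high; ferrule to 9 mm; blade to 57 mm, 5 wide, top 6.5 mm up. Grip across the neck near x = -16 mm. The two gravers are alike and interchangeable.
- graver_b: Second graver, of the same make and size as graver_a: 114 mm long, origin on the underside at mid-length, x from handle to blade tip, z up; neck x -35..+3 mm, 15 mm wide, 18 mm high; best gripped across the neck near x = -16 mm. About 40 g.
- wheel_large: Large polishing wheel lying flat: pale felt disc 66 mm across and 14 mm thick with a wooden hub 16 mm across standing up 20 mm from its middle (hub top 34 mm above the underside). Origin at the centre of its underside, z up along the hub. Grip it by the hub. About 60 g.
- wheel_small: Small polishing wheel lying flat: pale felt disc 40 mm across and 14 mm thick with the same wooden hub, 16 mm across, standing up 20 mm from its middle (hub top 34 mm above the underside). Origin at the centre of its underside, z up along the hub. Grip it by the hub. About 30 g.
- gem_box: Closed gem box: white, 42 x 42 mm and 28 mm high, with a dark square and a stone on top. Origin at the centre of its underside, x and y along its sides, z up. About 50 g.
- tool_tray: Long grey tray, fixed to the bench: outside 144 mm along its x, 112 mm along its y, walls 16 mm high and 4 mm thick, floor 4 mm thick, so 136 x 104 mm inside. Origin at the centre of its underside, z up. Place for the two gravers.
- box_tray: Square grey tray, fixed to the bench: outside 84 x 84 mm, walls 16 mm high and 4 mm thick, floor 4 mm thick, so 76 x 76 mm inside. Origin at the centre of its underside, x and y along its sides. Place for the gem box.
- dish_large: Large round white dish, fixed to the bench: 104 mm across the rim, 14 mm high, wall 4 mm, flat floor 4 mm thick and about 92 mm across. Origin at the centre of its underside. Place for the large wheel.
- dish_small: Small round white dish, fixed to the bench: 72 mm across the rim, 14 mm high, wall 4 mm, flat floor 4 mm thick and about 60 mm across. Origin at the centre of its underside. Place for the small wheel.
- ball_vise: Bystander: heavy ball vise on a black round base 80 mm across, steel body and two jaws on top, 84 mm high, 1.6 kg, standing at the robot's right edge of the work area. Origin at the centre of its underside. Leave it alone.

How it is judged:
By the outcome, as a careful person would: the job done as asked, in the order asked, and still so for the second after the job is handed in, with the robot touching nothing.
It also fails if it takes over 109 s, if anything falls off the work surface, if the arm or the gripper's body presses on something with over 40 N, if the wrist force passes 120 N, or if a joint passes its speed limit or range.

### The arm

A 6-joint arm with a two-finger parallel gripper is mounted at the origin on the work surface. World frame = base frame: x ahead of the robot, y to its left, z up, the work surface at z = 0. Lengths are in mm, angles in rad, forces in N, time in s.
With the tool pointing down it reaches from about 350 to 875 mm from the base axis. Payload 4.2 kg.
Tool frame: the origin (TCP) lies on the mounting face of the last link; the fingertips stand 173 mm ahead of it and the grasp point (between the pads) lies 155 mm ahead of it (tcp_to_grasp is the distance from the TCP to the grasp point, in mm); z points along the fingers, y is the direction in which the jaws open and shut (so a half turn about z gives the same grasp; the last joint's range is limited). The gripper opens to 85 mm and grips with 20 to 120 N. Pads are 22 mm wide; open, the fingers measure 114 mm over their backs; the gripper's body (76 mm by 85 mm) begins 54 mm behind the grasp point. The pads swing forward as they close: fully open they stand 13 mm farther back than shut.
Start: joints at [-0.922, 0.385, 0.008, 0, -1.194, -0.259], TCP at [237.516, -578.088, 404.712] pointing down, gripper open.
Joint ranges: [-3.14, 3.14], [-1.21, 2.06], [-1.07, 1.41], [-3.16, 2.05], [-2.99, -0.16], [-3.1, 3.1]. Speed limits (rad/s): [2.79, 2.79, 3.14, 3.14, 3.14, 3.14].

### API

Orientations are given as a unit quaternion [x, y, z, w].
In Python, from bench import * gives the robot as it stands. The module is installed in compiled form; this text tells all that it offers.
- The arm moves only by the tool apply_moves, never from a script. Its arguments are lists of equal length, an entry for each row: "fingers": the closure, from 0 (fully open) to 1 (shut); "dp": the shift along the world's x, y, z in cm, a list of three; "yaw": the turn about the world's z in degrees. A call has 1 to 10 rows; each row is the pose to reach, as a shift and turn from the pose measured when the call began; what a row does not reach only later rows make up. A row lasts 1/10 s, in which the tool goes at most 50 mm and 8.59 degrees, less where a joint would pass 70% of its speed; a pose out of reach is approached as far as the arm can. A call with a gripper value outside its range is refused whole. The fingers move at their own pace and stop on an object; the grip force is fixed at half the most. Time passes only in rows, so rows that repeat a pose let the fingers close. It gives the time, the measured TCP pose, the force and the opening at its end, in the units of the state.
- read_state(): the state, without advancing time (a new reading comes with each control period).
- get_image(name): name is "scene" or "side" or "wrist"; returns a dict with "color" (480x640x3 uint8, blue, green, red), "mtx" (3x3 intrinsics, pixels), "camera_from_world" (4x4, takes a point from world to camera coordinates); the wrist camera has in their place "tool_from_camera" (4x4, takes a point from camera to tool coordinates, whose origin is the TCP and whose axes are the flange's). Camera axes: x right, y down, z forward; pixel columns grow to the right and rows downward; lengths in mm; the calibration is good to about 2 mm. A picture is of the moment at which its call begins: read the wrist's pose just before it. There is no depth.
- job_done(): hands the job in, once; it reports no verdict.
The state is a dict: "clock": time; "joints": joint angles; "joint_vel": joint speeds; "joint_efforts": joint torques, N m; "position": TCP position; "ee_rot": TCP orientation; "contact_force": force on the tool from outside, world axes, zero at the start; "wrist_torque": the same for the moment, N m; "gripper_width": finger opening in mm.
Only numpy, scipy, OpenCV 4.12 (cv2) and the standard library are available. Lean on these libraries where they do the work, as an engineer would, in place of code of your own. Each camera call takes 0.05 s, during which the arm holds its last target. There are 200 camera calls.

## Working session

There is one attempt and no reset: what is moved stays moved. The work goes in short steps, Python scripts to look and compute and a tool call to move; the robot and the scene stay as the last step left them, time stands still between calls to the robot, and variables do not carry over. Pictures are saved under pics/ and viewed, about 12 in all and at most 16, crops included, and the job is handed in when it is done.

Besides the shell and the picture viewer there is one more tool, called after "Call:" as name([rows], argument=value, ...), one row to a line, values as JSON. apply_moves: Moves the arm, as the interface text tells. Its arguments: {"type":"object","properties":{"fingers":{"type":"array","items":{"type":"number"}},"dp":{"type":"array","items":{"type":"array","items":{"type":"number"}}},"yaw":{"type":"array","items":{"type":"number"}}},"required":["fingers","dp","yaw"]}

```bash
mkdir -p pics
python3 - <<'E'
from bench import *
import cv2
s=read_state();print(s)
for n in("scene","side"):
    i=get_image(n);cv2.imwrite(f"pics/{n}0.png",i["color"]);print(n,i["mtx"].tolist(),i["camera_from_world"].round(3).tolist())
i=get_image("wrist");print(i["mtx"].tolist(),i["tool_from_camera"].round(3).tolist())
E
```

```text
{'clock': 0.0, 'joints': array([-9.22386897e-01,  3.85582765e-01,  6.60802232e-03, -4.90965303e-04,
       -1.19397026e+00, -2.58584707e-01]), 'joint_vel': array([ 0.00102442,  0.00024946, -0.00040932, -0.00045896, -0.00020592,
        0.00136327]), 'joint_efforts': array([-2.02371571e-04, -3.92289913e+01,  1.88395053e+01,  4.18606773e+00,
       -4.77961570e-03, -1.21648961e-05]), 'position': array([ 237.464809  , -577.91396843,  403.59955295]), 'ee_rot': array([-1.93591578e-01,  9.81081594e-01,  1.06570385e-03, -2.65580434e-04]), 'contact_force': array([ 0.55511377,  0.58712204, -0.23811532]), 'wrist_torque': array([-0.05182079, -0.03129079, -0.00991894]), 'gripper_width': 84.97856718739904}
scene [[485.12565118682824, 0.0, 318.8097553404066], [0.0, 485.12565118682824, 233.0085725352991], [0.0, 0.0, 1.0]] [[-0.452, 0.892, -0.015, 357.705], [0.6, 0.292, -0.745, -242.745], [-0.659, -0.346, -0.667, 1378.167], [0.0, 0.0, 0.0, 1.0]]
side [[504.01011161047063, 0.0, 315.3336610674996], [0.0, 504.01011161047063, 245.0617559314802], [0.0, 0.0, 1.0]] [[-0.952, -0.307, 0.003, 499.383], [-0.239, 0.733, -0.637, 259.015], [0.193, -0.607, -0.771, 1017.075], [0.0, 0.0, 0.0, 1.0]]
[[378.4615325360307, 0.0, 321.26244916926646], [0.0, 378.4615325360307, 238.2359429166688], [0.0, 0.0, 1.0]] [[0.0, -0.953, -0.303, 77.351], [1.0, -0.0, 0.001, -0.394], [-0.001, -0.303, 0.953, 30.3], [0.0, 0.0, 0.0, 1.0]]
```

View pics/scene0.png

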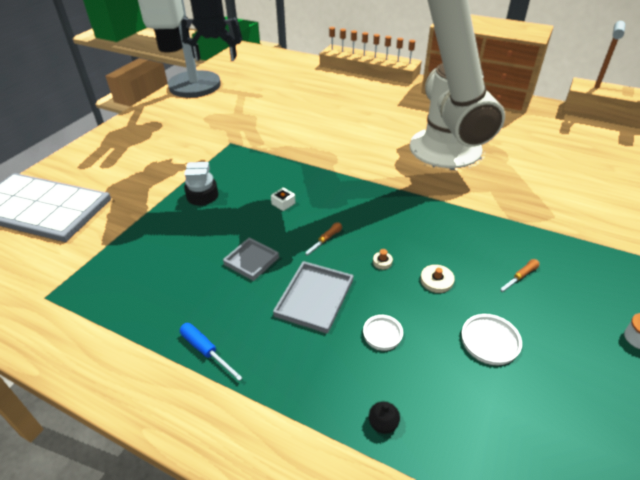

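View pics/side0.png

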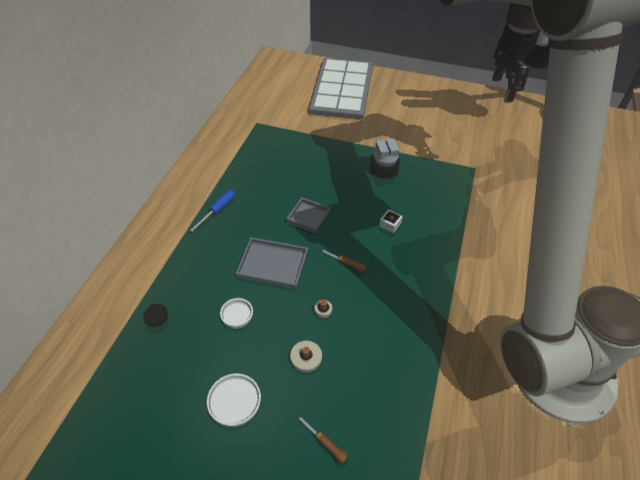

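The scene view shows graver 1 from (307,252) to (341,228), graver 2 from (502,290) to (538,264), the small wheel at (383,260), the large wheel at (438,278), the box at (283,198) and the vise at (200,185). It also shows the trays at (251,258) and (314,297), and the dishes at (383,332) and (491,339). The side view agrees. Next I'll triangulate.

```bash
cat > h.py <<'E'
import numpy as np, cv2
from bench import *
from scipy.spatial.transform import Rotation as R
def cam(i,s=None):
    if "camera_from_world" in i: return np.linalg.inv(i["camera_from_world"])
    T=np.eye(4);T[:3,:3]=R.from_quat(s["ee_rot"]).as_matrix();T[:3,3]=s["position"]
    return T@i["tool_from_camera"]
def w(px,z,M,T):
    d=T[:3,:3]@np.linalg.solve(M,[px[0],px[1],1.]);o=T[:3,3]
    return (o+d*(z-o[2])/d[2]).round(1)
E
python3 - <<'E'
from h import *
S=get_image("scene");D=get_image("side")
P={'g1tip':(307,252,323,251,5),'g1bulb':(341,228,364,268,11),'g2tip':(502,290,301,419,5),'g2bulb':(538,264,345,459,11),
'ws_hub':(383,252,323,303,34),'wl_hub':(438,268,306,351,34),'box':(283,193,392,216,28),
'btray':(251,257,308,214,10),'ttray':(314,295,272,262,10),'dl':(491,338,234,400,10),'ds':(383,332,236,312,10),'vise':(201,192,384,168,10),
'tt1':(306,264,252,238,16),'tt2':(353,276,308,247,16),'tt3':(324,329,299,286,16),'tt4':(275,311,236,275,16),
'bt1':(249,239,303,197,16),'bt2':(279,254,331,208,16),'bt3':(254,278,314,231,16),'bt4':(223,261,287,214,16)}
for k,v in P.items(): print(k,w(v[:2],v[4],S["mtx"],cam(S))[:2],w(v[2:4],v[4],D["mtx"],cam(D))[:2])
E
```

```text
g1tip [ 552.6 -149.7] [ 553.6 -149.4]
g1bulb [ 454.1 -113.6] [ 446.5 -125.7]
g2tip [477.8 253.1] [471.8 252.3]
g2bulb [377.6 305.5] [372.8 298.4]
ws_hub [508.7   8.5] [504.3  10. ]
wl_hub [503.5 125. ] [502.8 129.2]
box [ 416.1 -287.6] [ 418.5 -291.3]
btray [ 623.7 -248.5] [ 624.7 -249. ]
ttray [659.3 -77.2] [656.4 -76.8]
dl [608.6 258.4] [605.6 258.9]
ds [682.7  78.1] [681.6  75.5]
vise [ 482.4 -489.2] [ 479.9 -478.8]
tt1 [ 595.4 -129. ] [ 726.9 -126.3]
tt2 [583.4 -26.4] [ 588.9 -141.5]
tt3 [728.7 -20.4] [572.3 -27.8]
tt4 [ 732.3 -123.2] [719.1 -12.2]
bt1 [ 582.4 -279.7] [ 654.4 -297. ]
bt2 [ 594.3 -195.3] [ 573.7 -281.8]
bt3 [ 677.4 -205.8] [ 590.9 -194.2]
bt4 [ 664.9 -291.6] [ 673.3 -227.3]
```

Call:
apply_moves([
  [24.7,44.9,-2],
  [24.7,44.9,-2],
  [24.7,44.9,-2],
  [24.7,44.9,-2],
  [24.7,44.9,-2],
  [24.7,44.9,-10],
  [24.7,44.9,-10],
  [24.7,44.9,-10],
  [24.7,44.9,-10],
  [24.7,44.9,-10],
], fingers=[0,0,0,0,0,0,0,0,0,0], yaw=[-39,-39,-39,-39,-39,-39,-39,-39,-39,-39])

```text
clock: 1.25
position: [465.3, -163.2, 317.4]
ee_rot: [0.145, 0.989, 0.001, 0.0]
contact_force: [0.7, -0.7, 0.3]
gripper_width: 85.6
```

Call:
apply_moves([
  [0,0,0],
  [0,0,0],
  [0,0,0],
  [0,0,0],
], fingers=[0.3,0.3,0.3,0.3], yaw=[0,0,0,0])

```text
clock: 1.65
position: [464.9, -164.2, 317.9]
ee_rot: [0.146, 0.989, 0.001, 0.001]
contact_force: [0.9, -0.7, 0.2]
gripper_width: 59.9
```

```bash
cat > look.py <<'E'
from h import *
import sys
s=read_state();i=get_image("wrist");cv2.imwrite(f"pics/{sys.argv[1]}.png",i["color"])
np.savez("last.npz",M=i["mtx"],T=cam(i,s));print(s["clock"],s["position"].round(1),R.from_quat(s["ee_rot"]).as_matrix()[:,1].round(3),s["gripper_width"])
E
cat > px.py <<'E'
from h import *
import sys
L=np.load("last.npz")
for a in sys.argv[1:]:
    u,v,z=map(float,a.split(","));print(a,w((u,v),z,L["M"],L["T"])[:2])
E
python3 look.py w1
```

```text
1.65 [ 464.9 -164.2  317.9] [0.288 0.957 0.001] 59.931860121275285
```

View pics/w1.png

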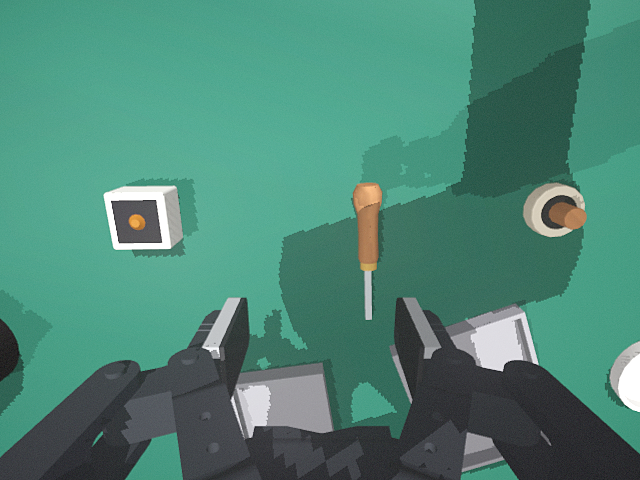

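The wrist view shows the graver from its bulb end at (368,184) to its tip at (369,319). It also shows the gem box top at (107..168, 188..249) and the small wheel's hub top at (574,216).

```bash
python3 px.py 368,184,11 369,319,5 368,247,18 574,216,34 107,191,28 165,190,28 167,248,28 114,249,28 137,222,30
```

```text
368,184,11 [ 445.4 -122.1]
369,319,5 [ 557.2 -149.6]
368,247,18 [ 490.2 -134.6]
574,216,34 [503.5   6.9]
107,191,28 [ 394.7 -297.3]
165,190,28 [ 405.6 -258.7]
167,248,28 [ 445.1 -274.6]
114,249,28 [ 434.7 -311.7]
137,222,30 [ 420.8 -285.9]
```

Call:
apply_moves([
  [2.1,3.2,-4],
  [2.1,3.2,-8],
  [2.1,3.2,-11],
  [2.1,3.2,-13],
  [2.1,3.2,-14.1],
  [2.1,3.2,-14.1],
  [2.1,3.2,-14.1],
  [2.1,3.2,-14.1],
  [2.1,3.2,-14.1],
  [2.1,3.2,-14.1],
], fingers=[0.4,0.4,0.4,0.4,0.4,0.4,0.4,0.4,0.4,0.4], yaw=[3,3,3,3,3,3,3,3,3,3])

```text
clock: 2.7
position: [486.0, -132.2, 177.7]
ee_rot: [0.12, 0.993, 0.001, 0.002]
contact_force: [-0.4, -0.5, -0.3]
gripper_width: 51.2
```

Call:
apply_moves([
  [0,0,0],
  [0,0,0],
  [0,0,0],
  [0,0,0],
  [0,0,0],
  [0,0,0],
  [0,0,0],
  [0,0,0],
  [0,0,0],
  [0,0,0],
], fingers=[1,1,1,1,1,1,1,1,1,1], yaw=[0,0,0,0,0,0,0,0,0,0])

```text
clock: 3.7
position: [486.2, -132.2, 178.2]
ee_rot: [0.12, 0.993, 0.001, 0.002]
contact_force: [-0.2, 0.8, 4.8]
gripper_width: 13.3
```

Call:
apply_moves([
  [0,0,3],
  [0,0,8],
  [0,0,12],
  [4,2,14],
  [8,5.5,16],
  [11.5,5.5,16],
  [11.5,5.5,16],
  [11.5,5.5,16],
  [11.5,5.5,16],
  [11.5,5.5,16],
], fingers=[1,1,1,1,1,1,1,1,1,1], yaw=[0,0,0,6,12,19,19,19,19,19])

```text
clock: 4.7
position: [600.1, -77.6, 337.8]
ee_rot: [-0.045, 0.999, 0.001, 0.001]
contact_force: [0.3, 0.3, -0.4]
gripper_width: 13.3
```

```bash
python3 look.py w2
```

```text
4.7 [600.1 -77.6 337.8] [-0.09   0.996  0.002] 13.281313906772265
```

View pics/w2.png

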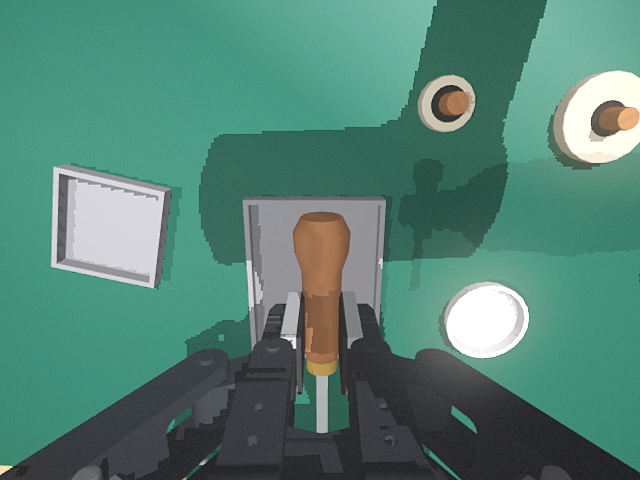

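The graver hangs level and centred in the jaws. The tray's near edge runs from (243,199) to (386,197), the box tray corners are (55,165), (171,189), (157,287) and (52,266), and the small dish is centred at (486,320).

```bash
python3 px.py 243,199,16 386,197,16 55,165,16 171,189,16 157,287,16 52,266,16 486,319,14 455,103,34 628,118,34 321,213,170 322,432,164
```

```text
243,199,16 [ 589.5 -139.4]
386,197,16 [577.8 -28.3]
55,165,16 [ 576.  -282.3]
171,189,16 [ 586.6 -195.2]
157,287,16 [ 671.3 -209.4]
52,266,16 [ 659.9 -294.9]
486,319,14 [677.6  74.7]
455,103,34 [505.8   5.8]
628,118,34 [504.6 126.7]
321,213,170 [557.2 -81.5]
322,432,164 [665.2 -71.2]
```

Call:
apply_moves([
  [2,-1,-1],
  [4.3,-2,-5],
  [4.3,-2,-9],
  [4.3,-2,-11.5],
  [4.3,-2,-13],
  [4.3,-2,-14],
  [4.3,-2,-15],
  [4.3,-2,-15.5],
  [4.3,-2,-15.5],
  [4.3,-2,-15.5],
], fingers=[1,1,1,1,1,1,1,1,1,1], yaw=[1,1,1,1,1,1,1,1,1,1])

```text
clock: 5.75
position: [643.6, -97.6, 184.0]
ee_rot: [-0.054, 0.999, 0.001, 0.002]
contact_force: [0.6, -0.8, -0.5]
gripper_width: 13.1
```

Call:
apply_moves([
  [0,0,0],
  [0,0,0],
  [0,0,0],
  [0,0,0],
  [0,0,0],
  [0,0,0],
], fingers=[1,0.75,0.75,0.75,0.75,0.75], yaw=[0,0,0,0,0,0])

```text
clock: 6.35
position: [643.6, -97.6, 184.0]
ee_rot: [-0.054, 0.999, 0.001, 0.002]
contact_force: [0.2, -0.2, 0.0]
gripper_width: 21.1
```

Call:
apply_moves([
  [0,0,5],
  [0,0,10],
  [-24,37,13.6],
  [-24,37,13.6],
  [-24,37,13.6],
  [-24,37,13.6],
  [-24,37,13.6],
  [-24,37,13.6],
  [-24,37,13.6],
  [-24,37,13.6],
], fingers=[0.75,0.75,0.4,0.4,0.4,0.4,0.4,0.4,0.4,0.4], yaw=[0,0,-32,-32,-32,-32,-32,-32,-32,-32])

```text
clock: 7.35
position: [429.3, 232.1, 316.4]
ee_rot: [0.223, 0.975, 0.001, 0.003]
contact_force: [1.4, -0.1, 0.2]
gripper_width: 51.1
```

Call:
apply_moves([
  [-1,1,0],
  [-1,1,0],
  [-1,1,0],
  [-1,1,0],
  [-1,1,0],
], fingers=[0.4,0.4,0.4,0.4,0.4], yaw=[0,0,0,0,0])

```text
clock: 7.85
position: [419.9, 241.2, 316.2]
ee_rot: [0.224, 0.975, 0.0, 0.003]
contact_force: [-0.1, 0.5, 0.3]
gripper_width: 50.9
```

```bash
python3 look.py w3
```

```text
7.85 [419.9 241.2 316.2] [0.437 0.9   0.002] 50.88940937006445
```

View pics/w3.png

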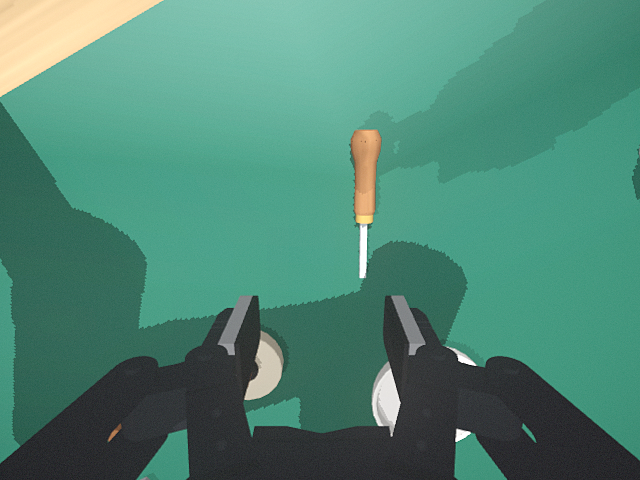

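Graver 2 lies from its bulb end at (367,130) to its tip at (362,277).

```bash
python3 px.py 367,130,11 362,277,5; python3 -c "
from h import *
L=np.load('last.npz');b=w((367,130),11,L['M'],L['T'])[:2];t=w((362,277),5,L['M'],L['T'])[:2];d=(t-b)/np.linalg.norm(t-b)
print(np.linalg.norm(t-b),np.degrees(np.arctan2(d[1],d[0])),(b+t)/2-15.5*d)"
```

```text
367,130,11 [373.1 300.1]
362,277,5 [476.2 251.1]
114.15169731545825 -25.420186033076998 [410.65064618 282.25342713]
```

Call:
apply_moves([
  [-0.9,4.1,-4],
  [-0.9,4.1,-8],
  [-0.9,4.1,-11],
  [-0.9,4.1,-13],
  [-0.9,4.1,-13.9],
  [-0.9,4.1,-13.9],
  [-0.9,4.1,-13.9],
  [-0.9,4.1,-13.9],
  [-0.9,4.1,-13.9],
  [-0.9,4.1,-13.9],
], fingers=[0.4,0.4,0.4,0.4,0.4,0.4,0.4,0.4,0.4,0.4], yaw=[0.5,0.5,0.5,0.5,0.5,0.5,0.5,0.5,0.5,0.5])

```text
clock: 8.9
position: [411.1, 282.3, 178.1]
ee_rot: [0.22, 0.976, 0.001, 0.003]
contact_force: [0.4, -0.0, 0.1]
gripper_width: 51.1
```

Call:
apply_moves([
  [0,0,0],
  [0,0,0],
  [0,0,0],
  [0,0,0],
  [0,0,0],
  [0,0,0],
  [0,0,0],
  [0,0,0],
  [0,0,0],
  [0,0,0],
], fingers=[1,1,1,1,1,1,1,1,1,1], yaw=[0,0,0,0,0,0,0,0,0,0])

```text
clock: 9.9
position: [411.1, 282.5, 178.5]
ee_rot: [0.22, 0.976, 0.001, 0.003]
contact_force: [-1.2, -0.7, 6.1]
gripper_width: 12.9
```

Call:
apply_moves([
  [0,0,5],
  [0,0,10],
  [22.8,-34,15],
  [22.8,-34,15],
  [22.8,-34,15],
  [22.8,-34,15],
  [22.8,-34,15],
  [22.8,-34,15],
  [22.8,-34,15],
  [22.8,-34,15],
], fingers=[1,1,1,1,1,1,1,1,1,1], yaw=[0,0,31.5,31.5,31.5,31.5,31.5,31.5,31.5,31.5])

```text
clock: 10.9
position: [618.5, -27.3, 323.4]
ee_rot: [-0.053, 0.999, 0.002, 0.002]
contact_force: [0.9, 0.6, -0.5]
gripper_width: 13.2
```

Call:
apply_moves([
  [1,-2,0],
  [1,-2,0],
  [1,-2,0],
  [1,-2,0],
], fingers=[1,1,1,1], yaw=[0,0,0,0])

```text
clock: 11.3
position: [628.0, -46.6, 322.9]
ee_rot: [-0.054, 0.999, 0.002, 0.002]
contact_force: [-0.4, 0.1, -0.3]
gripper_width: 13.3
```

```bash
python3 look.py w4
```

```text
11.3 [628.  -46.6 322.9] [-0.107  0.994  0.005] 13.308921742372087
```

View pics/w4.png

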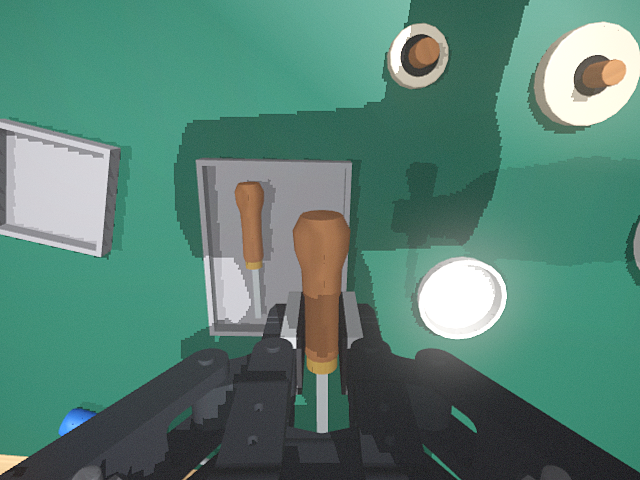

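Graver A lies in the tray from (248,182) to (257,318). The tray corners are (197,160), (352,160) and (211,335).

```bash
python3 px.py 197,160,16 352,160,16 211,335,16 248,182,15 257,318,9 424,52,34 608,72,34 462,297,14
```

```text
197,160,16 [ 590.2 -138.9]
352,160,16 [578.3 -28.3]
211,335,16 [ 733.4 -126.3]
248,182,15 [ 602.3 -102. ]
257,318,9 [717.5 -89.9]
424,52,34 [506.4   5.7]
608,72,34 [505.1 123.4]
462,297,14 [678.   75.6]
```

Call:
apply_moves([
  [1,-1.1,-1],
  [1,-1.1,-4],
  [1,-1.1,-8],
  [1,-1.1,-10.5],
  [1,-1.1,-12],
  [1,-1.1,-13],
  [1,-1.1,-13.5],
  [1,-1.1,-14],
  [1,-1.1,-14],
  [1,-1.1,-14],
], fingers=[1,1,1,1,1,1,1,1,1,1], yaw=[0,0,0,0,0,0,0,0,0,0])

```text
clock: 12.35
position: [638.4, -57.3, 184.1]
ee_rot: [-0.054, 0.999, 0.002, 0.003]
contact_force: [-0.8, 0.9, -1.1]
gripper_width: 12.9
```

Call:
apply_moves([
  [0,0,0],
  [0,0,0],
  [0,0,0],
  [0,0,0],
  [0,0,0],
  [0,0,0],
], fingers=[1,0.75,0.75,0.75,0.75,0.75], yaw=[0,0,0,0,0,0])

```text
clock: 12.95
position: [638.4, -57.3, 184.1]
ee_rot: [-0.054, 0.999, 0.002, 0.003]
contact_force: [-0.0, -0.5, 0.0]
gripper_width: 21.3
```

Call:
apply_moves([
  [0,0,5],
  [0,0,10],
  [-15,18.3,14],
  [-15,18.3,14],
  [-15,18.3,14],
  [-15,18.3,14],
  [-15,18.3,14],
  [-15,18.3,14],
  [-15,18.3,14],
  [-15,18.3,14],
], fingers=[0.75,0.75,0.4,0.4,0.4,0.4,0.4,0.4,0.4,0.4], yaw=[0,0,0,0,0,0,0,0,0,0])

```text
clock: 13.95
position: [488.7, 125.4, 324.0]
ee_rot: [-0.054, 0.999, 0.002, 0.003]
contact_force: [0.9, -0.6, 1.0]
gripper_width: 51.1
```

```bash
python3 look.py w5
```

```text
13.95 [488.7 125.4 324. ] [-0.107  0.994  0.004] 51.113115688671684
```

View pics/w5.png

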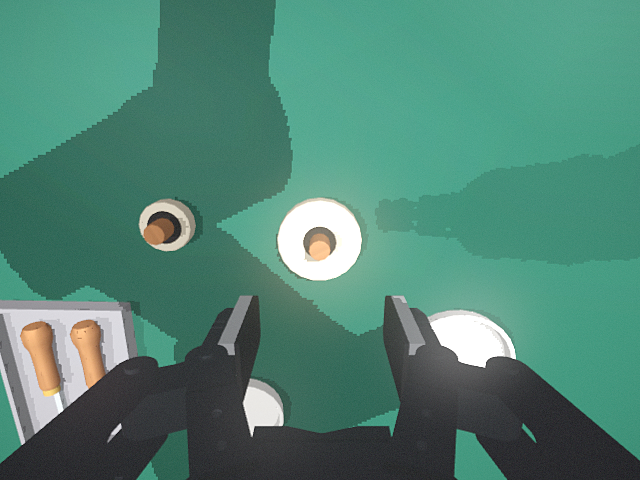

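Both gravers lie side by side in the tray, at (45,360) and (88,350). The large wheel's hub top is at (319,251) and the small wheel's at (153,235).

```bash
python3 px.py 319,251,34 319,239,14 153,235,34 168,225,14
```

```text
319,251,34 [505.2 126.7]
319,239,14 [502.6 126.4]
153,235,34 [505.7   7.2]
168,225,14 [503.6  10.4]
```

Call:
apply_moves([
  [1.5,0.1,-4],
  [1.5,0.1,-8],
  [1.5,0.1,-10.5],
  [1.5,0.1,-12],
  [1.5,0.1,-13],
  [1.5,0.1,-13.4],
  [1.5,0.1,-13.4],
  [1.5,0.1,-13.4],
  [1.5,0.1,-13.4],
  [1.5,0.1,-13.4],
], fingers=[0.4,0.4,0.4,0.4,0.4,0.4,0.4,0.4,0.4,0.4], yaw=[0,0,0,0,0,0,0,0,0,0])

```text
clock: 15.0
position: [504.0, 126.2, 190.5]
ee_rot: [-0.053, 0.999, 0.003, 0.003]
contact_force: [-0.3, 0.0, -0.0]
gripper_width: 51.1
```

Call:
apply_moves([
  [0,0,0],
  [0,0,0],
  [0,0,0],
  [0,0,0],
  [0,0,0],
  [0,0,0],
  [0,0,0],
  [0,0,0],
  [0,0,0],
  [0,0,0],
], fingers=[1,1,1,1,1,1,1,1,1,1], yaw=[0,0,0,0,0,0,0,0,0,0])

```text
clock: 16.0
position: [504.1, 126.4, 191.1]
ee_rot: [-0.054, 0.999, 0.003, 0.004]
contact_force: [-1.7, 0.2, 4.7]
gripper_width: 13.6
```

Call:
apply_moves([
  [0,0,4],
  [0,0,8],
  [3,4,12],
  [7,10,13],
  [7,13,13],
  [7,13,13],
  [7,13,13],
  [7,13,13],
], fingers=[1,1,1,1,1,1,1,1], yaw=[0,0,0,0,0,0,0,0])

```text
clock: 16.8
position: [573.5, 255.8, 319.8]
ee_rot: [-0.054, 0.999, 0.002, 0.002]
contact_force: [0.0, -0.8, -1.0]
gripper_width: 13.0
```

```bash
python3 look.py w6
```

```text
16.8 [573.5 255.8 319.8] [-0.107  0.994  0.004] 12.953912643990096
```

View pics/w6.png

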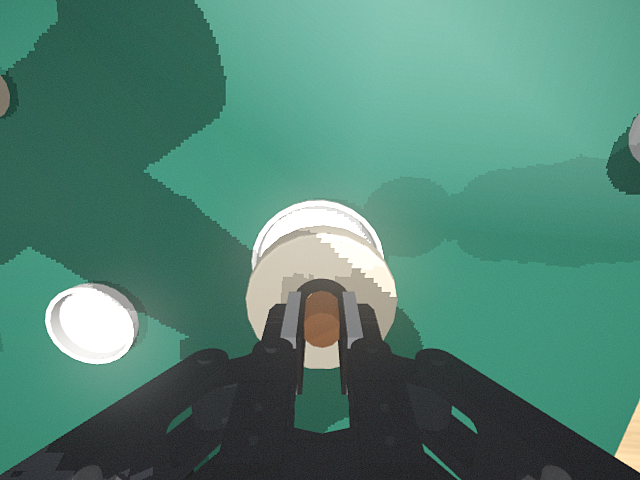

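The wheel is held level. The dish's near rim edge is at (318,200), with its sides at about (251,262) and (384,258).

```bash
python3 px.py 318,200,14 251,262,14 384,260,14 92,322,14
python3 - <<'E'
from h import *
for n,r in(("scene",[(491,316),(461,337),(522,338)]),("side",[(234,374),(207,400),(261,398)])):
    i=get_image(n);c=i["color"]
    hsv=cv2.cvtColor(c,cv2.COLOR_BGR2HSV);m=((hsv[...,1]<60)&(hsv[...,2]>150)).astype(np.uint8)
    k,l,st,ce=cv2.connectedComponentsWithStats(m)
    for j in range(1,k):
        x,y,ww,h,a=st[j]
        if a>400 and y>250 and y<460: print(n,st[j],w((x+ww/2,y+h/2),12,i["mtx"],cam(i))[:2])
E
```

```text
318,200,14 [555.5 252.6]
251,262,14 [609.9 205.8]
384,260,14 [597.4 308.7]
92,322,14 [676.4  79. ]
scene [ 274  262   73   67 2274] [665.  -81.9]
scene [ 363  314   40   35 1099] [683.1  78.1]
scene [ 462  314   60   50 2302] [611.7 260.4]
side [221 271  28  43 719] [703.4  30.4]
side [252 376  27  32 493] [553.5 226. ]
```

Call:
apply_moves([
  [2,0.2,-2],
  [3.3,0.3,-5],
  [3.3,0.3,-8],
  [3.3,0.3,-10],
  [3.3,0.3,-11.2],
  [3.3,0.3,-12],
  [3.3,0.3,-12.5],
  [3.3,0.3,-12.5],
  [3.3,0.3,-12.5],
  [3.3,0.3,-12.5],
], fingers=[1,1,1,1,1,1,1,1,1,1], yaw=[0,0,0,0,0,0,0,0,0,0])

```text
clock: 17.95
position: [606.9, 258.3, 196.7]
ee_rot: [-0.053, 0.999, 0.003, 0.004]
contact_force: [0.3, 0.0, -0.4]
gripper_width: 13.2
```

Call:
apply_moves([
  [0,0,0],
  [0,0,0],
  [0,0,0],
  [0,0,0],
  [0,0,0],
  [0,0,0],
], fingers=[1,0.7,0.7,0.7,0.7,0.7], yaw=[0,0,0,0,0,0])

```text
clock: 18.55
position: [606.9, 258.3, 196.8]
ee_rot: [-0.053, 0.999, 0.003, 0.004]
contact_force: [-0.3, -0.4, -0.5]
gripper_width: 25.6
```

Call:
apply_moves([
  [0,0,4],
  [0,0,8],
  [-11.5,-25,11],
  [-11.5,-25,11],
  [-11.5,-25,11],
  [-11.5,-25,11],
  [-11.5,-25,11],
  [-11.5,-25,11],
  [-11.5,-25,11],
  [-11.5,-25,11],
], fingers=[0.7,0.7,0.4,0.4,0.4,0.4,0.4,0.4,0.4,0.4], yaw=[0,0,0,0,0,0,0,0,0,0])

```text
clock: 19.55
position: [491.9, 8.0, 307.2]
ee_rot: [-0.053, 0.999, 0.003, 0.004]
contact_force: [0.5, -0.5, 0.4]
gripper_width: 51.6
```

```bash
python3 look.py w7
```

```text
19.55 [491.9   8.  307.2] [-0.105  0.994  0.005] 51.59885195942509
```

View pics/w7.png

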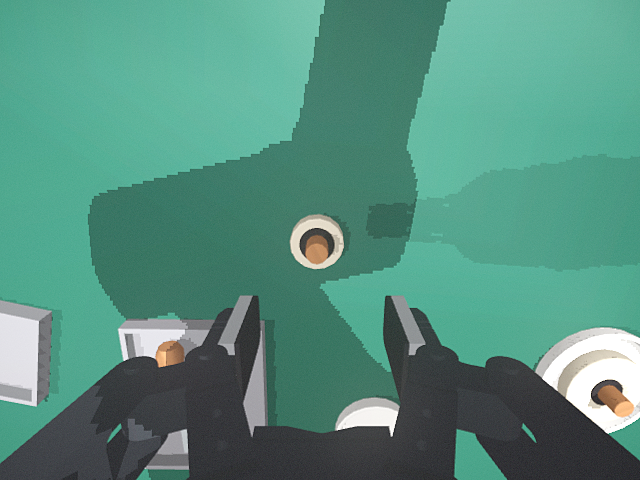

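The large wheel lies flat in the large dish at (595,385). The small wheel's hub top is at (317,254) and its disc centre at (317,241).

```bash
python3 px.py 317,254,34 317,241,14
```

```text
317,254,34 [505.7   7.9]
317,241,14 [503.    7.6]
```

Call:
apply_moves([
  [1.3,0,-4],
  [1.3,0,-7],
  [1.3,0,-9.5],
  [1.3,0,-11],
  [1.3,0,-11.7],
  [1.3,0,-11.7],
  [1.3,0,-11.7],
  [1.3,0,-11.7],
  [1.3,0,-11.7],
  [1.3,0,-11.7],
], fingers=[0.4,0.4,0.4,0.4,0.4,0.4,0.4,0.4,0.4,0.4], yaw=[0,0,0,0,0,0,0,0,0,0])

```text
clock: 20.6
position: [505.4, 8.6, 190.7]
ee_rot: [-0.053, 0.999, 0.003, 0.005]
contact_force: [0.8, -0.8, -0.8]
gripper_width: 51.4
```

Call:
apply_moves([
  [0,0,0],
  [0,0,0],
  [0,0,0],
  [0,0,0],
  [0,0,0],
  [0,0,0],
  [0,0,0],
  [0,0,0],
  [0,0,0],
  [0,0,0],
], fingers=[1,1,1,1,1,1,1,1,1,1], yaw=[0,0,0,0,0,0,0,0,0,0])

```text
clock: 21.6
position: [505.5, 8.6, 191.1]
ee_rot: [-0.053, 0.999, 0.003, 0.005]
contact_force: [-1.7, -0.4, 4.5]
gripper_width: 13.5
```

Call:
apply_moves([
  [0,0,4],
  [0,0,8],
  [4,2,12],
  [9,4,13],
  [14,6.7,13],
  [14,6.7,13],
  [14,6.7,13],
  [14,6.7,13],
  [14,6.7,13],
  [14,6.7,13],
], fingers=[1,1,1,1,1,1,1,1,1,1], yaw=[0,0,0,0,0,0,0,0,0,0])

```text
clock: 22.6
position: [644.6, 75.0, 321.3]
ee_rot: [-0.053, 0.999, 0.003, 0.005]
contact_force: [-0.5, 0.6, -0.3]
gripper_width: 13.4
```

```bash
python3 look.py w8
```

```text
22.6 [644.6  75.  321.3] [-0.106  0.994  0.006] 13.436095430184105
```

View pics/w8.png

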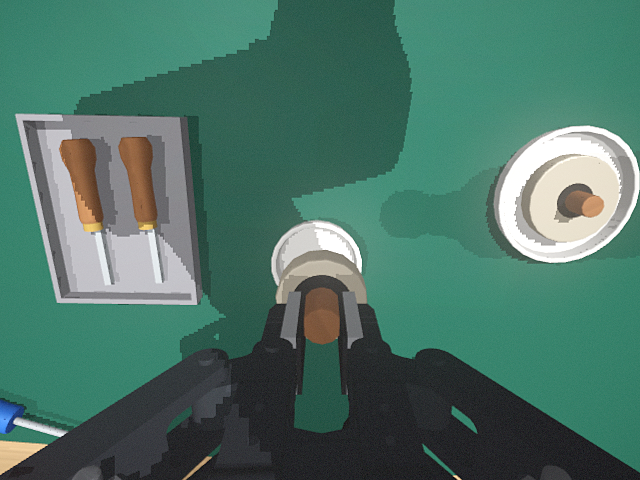

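Everything placed so far is fine. The small dish's near rim edge is at (317,221), with its sides at columns 271 and 363.

```bash
python3 px.py 317,221,14 271,264,14 363,262,14
```

```text
317,221,14 [644.8  73.5]
271,264,14 [683.4  41.1]
363,262,14 [674.2 112.8]
```

Call:
apply_moves([
  [2,0.2,-2],
  [3.5,0.2,-5],
  [3.5,0.2,-8],
  [3.5,0.2,-10],
  [3.5,0.2,-11.3],
  [3.5,0.2,-12],
  [3.5,0.2,-12.6],
  [3.5,0.2,-12.6],
  [3.5,0.2,-12.6],
  [3.5,0.2,-12.6],
], fingers=[1,1,1,1,1,1,1,1,1,1], yaw=[0,0,0,0,0,0,0,0,0,0])

```text
clock: 23.65
position: [680.0, 77.1, 196.4]
ee_rot: [-0.053, 0.999, 0.003, 0.006]
contact_force: [-0.0, 0.2, 0.8]
gripper_width: 13.8
```

Call:
apply_moves([
  [0,0,0],
  [0,0,0],
  [0,0,0],
  [0,0,0],
  [0,0,0],
  [0,0,0],
], fingers=[1,0.7,0.7,0.7,0.7,0.7], yaw=[0,0,0,0,0,0])

```text
clock: 24.25
position: [680.0, 77.1, 196.4]
ee_rot: [-0.053, 0.999, 0.003, 0.006]
contact_force: [-0.1, -0.0, -1.0]
gripper_width: 25.5
```

Call:
apply_moves([
  [0,0,4],
  [0,0,9],
  [-27.5,-36.3,13],
  [-27.5,-36.3,13],
  [-27.5,-36.3,13],
  [-27.5,-36.3,13],
  [-27.5,-36.3,13],
  [-27.5,-36.3,13],
  [-27.5,-36.3,13],
  [-27.5,-36.3,13],
], fingers=[0.7,0.7,0.2,0.2,0.2,0.2,0.2,0.2,0.2,0.2], yaw=[0,0,-24,-24,-24,-24,-24,-24,-24,-24])

```text
clock: 25.25
position: [437.8, -241.7, 321.9]
ee_rot: [0.155, 0.988, 0.002, 0.007]
contact_force: [0.4, -0.9, 0.4]
gripper_width: 68.5
```

Call:
apply_moves([
  [-2,-4,0],
  [-2,-4,0],
  [-2,-4,0],
  [-2,-4,0],
  [-2,-4,0],
], fingers=[0.2,0.2,0.2,0.2,0.2], yaw=[0,0,0,0,0])

```text
clock: 25.75
position: [418.5, -280.8, 321.8]
ee_rot: [0.154, 0.988, 0.002, 0.007]
contact_force: [0.2, 1.0, 0.2]
gripper_width: 68.8
```

```bash
python3 look.py w9
```

```text
25.75 [ 418.5 -280.8  321.8] [0.305 0.952 0.006] 68.79303059699326
```

View pics/w9.png

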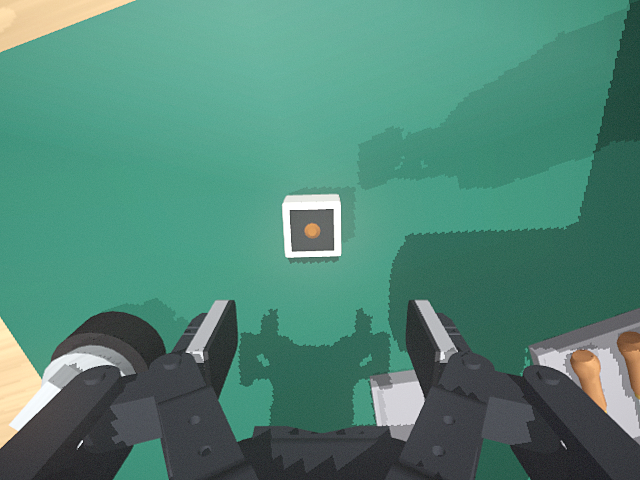

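The box top has corners (284,204), (340,202), (341,257) and (287,258), and it lies almost square to the jaws.

```bash
python3 px.py 284,204,28 340,202,28 341,257,28 287,258,28 312,230,28
```

```text
284,204,28 [ 396.2 -299.6]
340,202,28 [ 407.  -261.3]
341,257,28 [ 447.2 -272.7]
287,258,28 [ 435.6 -311.2]
312,230,28 [ 420.6 -286.7]
```

Call:
apply_moves([
  [0.3,-0.5,-4],
  [0.3,-0.5,-8],
  [0.3,-0.5,-11],
  [0.3,-0.5,-13],
  [0.3,-0.5,-14],
  [0.3,-0.5,-14.5],
  [0.3,-0.5,-14.5],
  [0.3,-0.5,-14.5],
  [0.3,-0.5,-14.5],
  [0.3,-0.5,-14.5],
], fingers=[0.15,0.15,0.15,0.15,0.15,0.15,0.15,0.15,0.15,0.15], yaw=[1.6,1.6,1.6,1.6,1.6,1.6,1.6,1.6,1.6,1.6])

```text
clock: 26.8
position: [421.7, -285.8, 177.7]
ee_rot: [0.14, 0.99, 0.002, 0.008]
contact_force: [-0.9, -0.4, 1.1]
gripper_width: 72.8
```

Call:
apply_moves([
  [0,0,0],
  [0,0,0],
  [0,0,0],
  [0,0,0],
  [0,0,0],
  [0,0,0],
  [0,0,0],
  [0,0,0],
  [0,0,0],
  [0,0,0],
], fingers=[1,1,1,1,1,1,1,1,1,1], yaw=[0,0,0,0,0,0,0,0,0,0])

```text
clock: 27.8
position: [422.1, -286.0, 178.4]
ee_rot: [0.14, 0.99, 0.002, 0.008]
contact_force: [-1.7, 0.6, 5.3]
gripper_width: 40.9
```

Call:
apply_moves([
  [0,0,0],
  [0,0,0],
  [0,0,0],
  [0,0,0],
  [0,0,0.3],
  [0,0,0.5],
  [0,0,0.5],
  [0,0,0.5],
  [0,0,0.5],
], fingers=[0.4,0.4,0.4,0.4,0.4,0.4,0.4,0.4,0.4], yaw=[0,0,0,0,0,0,0,0,0])

```text
clock: 28.7
position: [422.0, -285.9, 183.4]
ee_rot: [0.14, 0.99, 0.002, 0.008]
contact_force: [0.1, -0.3, -0.4]
gripper_width: 50.9
```

Call:
apply_moves([
  [0,0,0],
  [0,0,0],
  [0,0,0],
  [0,0,0],
  [0,0,0],
  [0,0,0],
  [0,0,0],
  [0,0,0],
], fingers=[1,1,1,1,1,1,1,1], yaw=[0,0,0,0,0,0,0,0])

```text
clock: 29.5
position: [422.2, -286.0, 183.7]
ee_rot: [0.14, 0.99, 0.002, 0.009]
contact_force: [-0.4, 0.8, 5.2]
gripper_width: 41.0
```

Call:
apply_moves([
  [0,0,3],
  [0,0,7],
  [3,0.5,11],
  [7,2,14],
  [11,3,14],
  [15,4,14],
  [17,4,14],
  [17,4,14],
  [17,4,14],
  [17,4,14],
], fingers=[1,1,1,1,1,1,1,1,1,1], yaw=[0,0,2,4,6,8,8,8,8,8])

```text
clock: 30.5
position: [591.2, -246.2, 323.1]
ee_rot: [0.071, 0.997, 0.002, 0.007]
contact_force: [-0.1, -0.3, 0.5]
gripper_width: 40.9
```

```bash
python3 look.py w10
```

```text
30.5 [ 591.2 -246.2  323.1] [0.142 0.99  0.006] 40.89565070067796
```

View pics/w10.png

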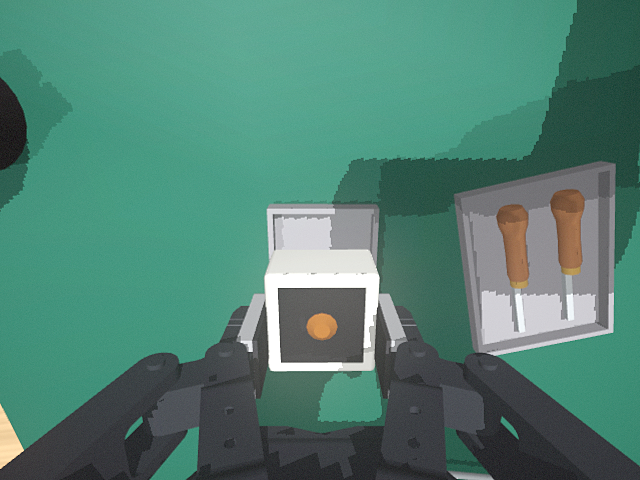

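The box is held level over the tray, whose near edge runs from (267,206) to (380,207).

```bash
python3 px.py 267,206,16 380,207,16; python3 -c "
from h import *
L=np.load('last.npz');a,b=[w(p,16,L['M'],L['T'])[:2] for p in((267,206),(380,207))];d=(b-a)/np.linalg.norm(b-a)
print(np.linalg.norm(b-a),np.degrees(np.arctan2(d[1],d[0])),(a+b)/2+42*np.array([d[1],-d[0]]))"
```

```text
267,206,16 [ 575.5 -283. ]
380,207,16 [ 588.3 -199.5]
84.47538102903117 81.28477776477476 [ 623.41505394 -247.61398432]
```

Call:
apply_moves([
  [2,-0.1,-2],
  [3.2,-0.1,-5],
  [3.2,-0.1,-8],
  [3.2,-0.1,-10],
  [3.2,-0.1,-11.5],
  [3.2,-0.1,-12.5],
  [3.2,-0.1,-13],
  [3.2,-0.1,-13.5],
  [3.2,-0.1,-13.5],
  [3.2,-0.1,-13.5],
], fingers=[1,1,1,1,1,1,1,1,1,1], yaw=[0,0,0,0,0,0,0,0,0,0])

```text
clock: 31.55
position: [623.4, -247.3, 189.3]
ee_rot: [0.071, 0.997, 0.002, 0.009]
contact_force: [0.6, 0.1, -0.8]
gripper_width: 40.8
```

Call:
apply_moves([
  [0,0,0],
  [0,0,0],
  [0,0,0],
  [0,0,0],
  [0,0,0],
  [0,0,0],
], fingers=[1,0.4,0.4,0.4,0.4,0.4], yaw=[0,0,0,0,0,0])

```text
clock: 32.15
position: [623.4, -247.3, 189.3]
ee_rot: [0.071, 0.997, 0.002, 0.009]
contact_force: [-0.6, -0.9, -0.2]
gripper_width: 51.3
```

Call:
apply_moves([
  [0,0,3],
  [0,0,7],
  [-3,0,11],
  [-8,4,15],
  [-12,8,20],
  [-16,10,20],
  [-16,10,20],
  [-16,10,20],
  [-16,10,20],
  [-16,10,20],
], fingers=[0.4,0.4,0.4,0.4,0.4,0.4,0.4,0.4,0.4,0.4], yaw=[0,0,0,0,0,0,0,0,0,0])

```text
clock: 33.15
position: [464.0, -147.5, 389.0]
ee_rot: [0.071, 0.997, 0.002, 0.008]
contact_force: [0.6, 0.1, -0.2]
gripper_width: 51.5
```

```bash
python3 look.py w11
python3 - <<'E'
from h import *
c=get_image("side")["color"];cv2.imwrite("pics/s11.png",cv2.resize(c[100:460,170:430],None,fx=1.6,fy=1.6,interpolation=cv2.INTER_CUBIC))
E
```

```text
33.15 [ 464.  -147.5  389. ] [0.142 0.99  0.006] 51.528124186609624
```

View pics/w11.png

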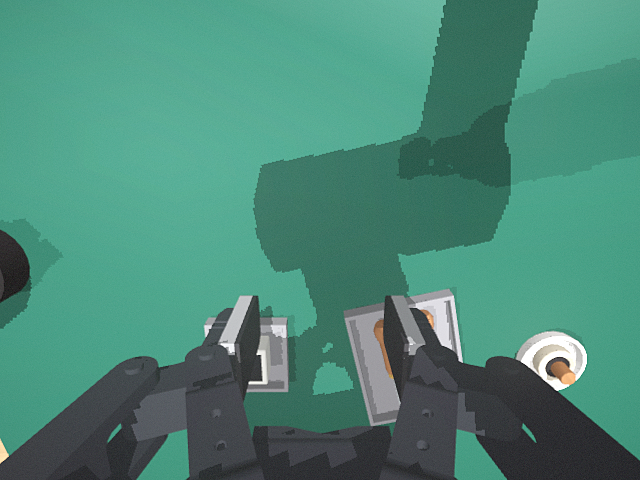

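View pics/s11.png

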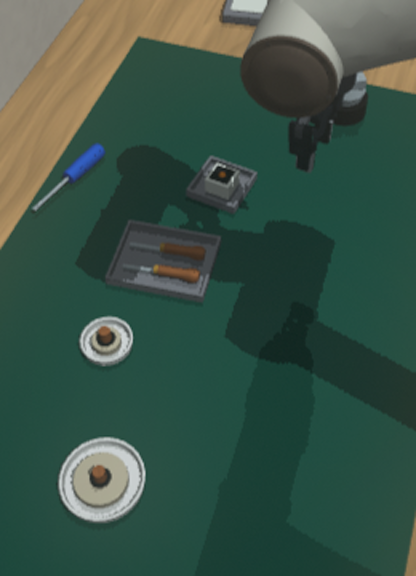

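The side view shows everything in place: the box flat in its tray at (221,180), both gravers in the long tray at (170,260), the small wheel at (105,338) and the large wheel at (99,477), hubs up. The robot is clear of everything.

```bash
python3 -c "
from bench import *
print(job_done())"
```

```text
the job is handed in; nothing more can be done
None
```

The job is done and handed in at about 33 s of the 109 s allowed. I worked in the order asked: both gravers, the large wheel, the small wheel, then the gem box.

- **Final picture check:** The last side view, taken just before hand-in, shows both gravers flat and side by side along the long tray. Both wheels lie flat in their dishes with hubs up, and the gem box is flat and upright in the square tray. The gripper was raised clear.
- **Ball vise:** I never went near it, and it is still standing at its place in the last views.
- **Forces:** The readings at the end of each move stayed at about 6 N or less.
- **Gem box:** I gripped it a second time, 5 mm higher and while it stood on the bench, so the fingers would clear the tray walls.
- **Disagreement:** The closed gripper read about 1 to 3 mm narrower than the stated sizes, for example 13 mm on the 15 mm graver neck. Every grip held. No other check failed.

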